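Open the combination padlock on the solvent chest and hold it up

ROBOT

A 6-joint arm with a two-finger parallel gripper is mounted at the origin on the work surface. World frame = base frame: x ahead of the robot, y to its left, z up, the work surface at z = 0. Lengths are in m, angles in rad, forces in N, time in s.
With the tool pointing down it reaches from about 0.35 to 0.975 m from the base axis. Payload 4.9 kg.
Tool frame: the origin (TCP) lies at the very end of the fingers, on their centre line; the grasp point (between the pads) lies 19 mm behind it (grasp_offset is the distance from the TCP to the grasp point, in m); x points along the fingers, y is the direction in which the jaws open and shut, and the axes are right-handed (so a half turn about x gives the same grasp; the last joint's range is limited). The gripper opens to 85 mm and grips with 20 to 120 N. Pads are 22 mm wide; open, the fingers measure 114 mm over their backs; the gripper's body (76 mm by 85 mm) begins 54 mm behind the grasp point. The pads swing forward as they close: fully open they stand 13 mm farther back than shut.
Start: joints at [1.156, 0.053, 1.613, -0, 1.476, -0.119], TCP at [0.182, 0.598, 0.231] pointing down, gripper open.
Joint ranges: [-3.01, 3.01], [-1.01, 2.22], [0.06, 2.58], [-1.02, 4.17], [0.09, 2.62], [-3.14, 3.14]. Speed limits (rad/s): [2.57, 2.57, 3.14, 3.14, 3.14, 3.14].

INTERFACE

Orientations are given as a rotation vector (axis times angle).
In Python, from station import get_obs, get_image, camera_model, finish_job, grasp_offset gives the robot as it stands.
- The arm moves only by the shell command python3 -m crank 'ROWS' [OPENING] [FORCE]. ROWS is JSON, a list that holds one entry, the list of rows, each a list of 4 numbers: the shift along the world's x, y, z in m, then the turn about the world's z in degrees. In form: [[[dx, dy, dz, turn], ...]]. A call has 1 to 5 rows; each row is the pose to reach, as a shift and turn from the pose commanded when the call began; what a row does not reach only later rows make up. A row lasts 1/12 s, in which the tool goes at most 41.7 mm and 7.16 degrees, less where a joint would pass 70% of its speed; a pose out of reach is approached as far as the arm can. A call with a gripper value outside its range is refused whole. OPENING is the opening, from 0 (shut) to 1 (fully open), set as the call begins (- or left out, the last holds). The fingers move at their own pace and stop on an object; FORCE is the grip in N (left out, the last holds). Time passes only in rows, so rows that repeat a pose let the fingers close. It gives the time, the measured TCP pose, the force and the opening at its end, in the units of the state.
- get_obs(): the state, without advancing time (a new reading comes with each control period).
- get_image(name): name is "scene" or "top"; returns (picture, depth): 420x560x3 uint8, red, green, blue; 420x560 float32, m along the optical axis (not along the pixel's ray), 0 where there is no reading.
- camera_model(name): a dict with "fx", "fy", "cx", "cy" (pixels), "k1" (the pictures are not rectified: a ray, as slopes to the right and down, at radius r is drawn at 1 + k1 r^2 times it, then the intrinsics apply), "xyz" and "attitude" of the camera in the world. Camera axes: x right, y down, z forward; pixel columns grow to the right and rows downward; lengths in m; the calibration is good to about 2 mm. A picture is of the moment at which its call begins. camera_model takes no time and is no camera call.
- finish_job(): hands the job in, once; it reports no verdict.
The state is a dict: "t": time; "q": joint angles; "dq": joint speeds; "effort": joint torques, N m; "tool_pos": TCP position; "tool_rot": TCP orientation; "contact_force": force on the tool from outside, world axes, zero at the start; "wrist_torque": the same for the moment, N m; "opening": finger opening in m.
Only numpy, scipy, OpenCV 4.12 (cv2) and the standard library are available. Lean on these libraries where they do the work, as an engineer would, in place of code of your own. Each camera call takes 0.05 s, during which the arm holds its last target.

TASK

The chest of flammables on the bench is shut with a combination padlock through the staple on its top; all but the last number are already dialled in. Turn the lock's dial until its white pointer line clicks in at the index mark on the case, pull the shackle open, work its freed leg out of the staple, and finish while holding the open lock up in the gripper, level with its dial up, about a hand's breadth (100 mm) above the chest. Leave all the other things on the chest and the bench where they are.

Things in the scene. Friction and masses are not known exactly. Their poses are not given: they have to be found in the camera images.
- lock: Combination padlock, 0.46 kg, lying flat and loose, dial up, on the chest top. Point: centre of its steel case, 52 (x) x 50 (y) x 24 (z) mm. z points up out of the dial face, x out of the case's shackle face (at x = +26 mm) towards the shackle. Index mark: black bar on the case's top at y = 0 beside the shackle face. Friction on the chest lets the dial be turned without holding the case.
- knob (a point): On the dial's axis, 25 mm above the case's centre: the place to grip the black round fluted knob, 22 mm across, 17 mm tall, standing on the dial's face disc (42 mm across). The disc's top is 8 mm below this point, the knob's top 9 mm above. z: dial's axis, up; x: along the white pointer line on the dial, turning with it. Case and dial together may be pulled and lifted by the knob.
- dial (a joint): Dial angle relative to the case, rad, counter-clockwise positive from above; 0 with the pointer line at the index mark, where alone the lock opens (passes within about 0.1 either way). Starts at 0.8 to 1.8: turn clockwise. Snaps softly (about 0.02 N m) into a notch every 0.524, one at 0, and settles there if let go within 0.15 of it. Range about half a turn either side.
- shackle (a joint): How far the shackle is drawn out, m: 0 shut, 0.019 fully open (stop). Slides straight along the lock's x, no swivel. With the dial at 0: about 2 N of friction, stays where left (a push can shut it); else held fast. Draw it by pulling case or knob along the lock's -x: the crown first catches on the staple, then the shackle comes out. Fully open, the gap from shackle face to leg tip is 15 mm.
- shackle_tip (a point): Centre of the free end of the short leg, which runs from here along the lock's +x; 4 mm inside the case when shut. The shackle is a U of 8 mm round bar in the case's mid-plane: short leg at the lock's y = -15 mm (through the staple), long leg at y = +15 mm (stays in the case); the inside of the crown is 32 mm from the shackle face when shut.
- staple (a point): Centre of the staple's opening: a loop of 6 mm bar fixed upright on the chest, opening 18 (y) x 19.5 (z) mm, 12 mm above the chest top; loop top 25.5 mm above it. Axes: the chest's; loop in the y-z plane, short leg through it roughly along x. The leg is out once the open lock is pushed towards the staple until the loop stands in the gap between case and leg tip; then the lock lifts straight up.
- chest: Yellow steel chest, fixed, 300 (x) x 380 (y) x 130 (z) mm with a flat top 130 mm above the bench; origin at the centre of its underside; the front with the lock faces its -x. The hasp strap lies flush in the top.
- tape: Roll of paper tape, 92 mm across, 24 mm high, lying on the chest (bystander). Origin under its centre.
- jar: Small jar with black cap, 42 mm across, 55 mm tall, on the chest (bystander). Origin under its centre.
- spreader: Filler knife with wooden handle, 170 mm long, lying on the chest (bystander). Origin at the underside of its middle.
- solvent_can: Rectangular steel solvent can, 72 x 112 x 210 mm, on the bench (bystander). Origin under its centre.
- filler_tin: Round filler tin, 104 mm across, 63 mm high, on the bench (bystander). Origin under its centre.
- mixing_cup: White plastic cup, 72 mm across, 75 mm high, on the bench (bystander). Origin under its centre.
- rotary_tool: Grey rotary hand tool, 190 mm long, 48 mm thick, lying on the bench (bystander). Origin at the underside of its middle.
Things that resemble listed ones, but are neither listed nor needed, are in the scene too. What is meant by the lock is not red or turquoise, and is the smaller of those in its own colour.

How it is judged:
On the way, in this order (a step that is already met when the one before it is completed fails the run):
1. the dial stands in the notch at the index mark (value of joint dial between -0.25 and 0.25 rad).
2. the shackle is pulled open while the lock still lies on the chest (value of joint shackle above 0.013 m and height (world z) of lock below 0.17 m), for 0.1 s.
At the end, for the whole second after the job is handed in: The open lock (shackle drawn out more than 11 mm) is held still in the fingers (pressing on it with more than 1 N), level with the dial up within 20 degrees, the centre of its case more than 75 mm above the chest top and within 250 mm of the chest's centre in plan, touching nothing of the chest (value of joint shackle above 0.011 m and height (world z) of lock above 0.205 m and horizontal distance between lock and chest below 0.25 m and angle between lock's own z axis and vertical below 0.35 rad and contact force between the fingers and lock above 1 N and contact force between lock and chest below 0.1 N and linear speed of lock below 0.05 m/s); the arm keeps its last pose, push and grip.
It fails at once if a thing on the chest or the bench other than the lock is moved by more than 30 mm (distance of any of tape, jar, spreader, solvent_can, filler_tin, mixing_cup, rotary_tool from where it was at the start of the episode above 0.03 m).
It also fails if it takes over 48 s, if anything falls off the work surface, if the arm or the gripper's body presses on something with over 40 N, if the wrist force passes 120 N, or if a joint passes its speed limit or range.

## Working session

There is one attempt and no reset: what is moved stays moved. The work goes in short steps, Python scripts to look and compute and a shell command to move; the robot and the scene stay as the last step left them, time stands still between calls to the robot, and variables do not carry over. Pictures are saved under pics/ and viewed, and the job is handed in when it is done.

```bash
mkdir -p pics; ls; cat > h.py <<'E'
import numpy as np, cv2
from station import get_obs,get_image,camera_model,grasp_offset
from scipy.spatial.transform import Rotation as R
def save(im,n): cv2.imwrite('pics/'+n,cv2.cvtColor(im,cv2.COLOR_RGB2BGR))
E
python3 - <<'E'
from h import *
print(get_obs()); print(grasp_offset)
for n in ['scene','top']:
    print(camera_model(n)); im,d=get_image(n); save(im,n+'0.png'); np.savez('pics/'+n+'0.npz',im=im,d=d)
E
```

```text
pics
{'t': 0.0, 'q': array([ 1.15597858e+00,  5.33808732e-02,  1.61429099e+00, -2.20619438e-05,
        1.47598072e+00, -1.18986273e-01]), 'dq': array([ 0.00144766,  0.00123654,  0.00111305, -0.00083147,  0.001801  ,
        0.00049793]), 'effort': array([ 2.75600087e-04, -3.93671215e+01, -3.70179391e+01, -1.20473242e-04,
        6.86994754e-03,  6.38693407e-06]), 'tool_pos': array([0.18195631, 0.59728187, 0.23004992]), 'tool_rot': array([ 0.23063735,  1.55881871, -0.23377721]), 'contact_force': array([ 0.57846593,  0.05260444, -0.46461121]), 'wrist_torque': array([-0.01010481,  0.00758687, -0.04395689]), 'opening': 0.08539782060882117}
0.0187
{'fx': 514.4295798172369, 'fy': 514.4295798172369, 'cx': 272.9706010884498, 'cy': 216.88179196205164, 'k1': -0.04348914984780267, 'xyz': array([ 1.2912196 , -0.6844764 ,  1.20059765]), 'attitude': array([-2.23950078, -0.95886441,  0.36511772])}
{'fx': 524.9017877328198, 'fy': 524.9017877328198, 'cx': 273.8221819350535, 'cy': 217.7134154762943, 'k1': -0.18236958891564917, 'xyz': array([ 0.33748711, -0.00743814,  1.56033337]), 'attitude': array([-2.12821438,  2.13639784, -0.17728552])}
```

View pics/scene0.png

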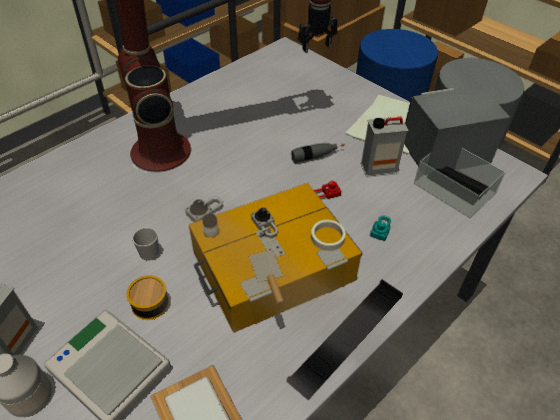

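View pics/top0.png

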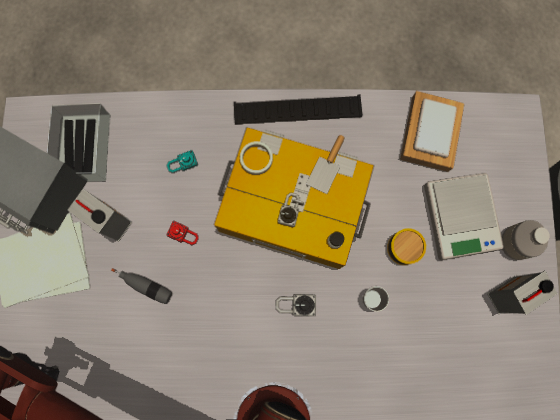

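Four padlocks are visible. In the top view they are turquoise at (182,161), red at (182,233), silver on the bench at (298,305) and silver on the chest at (290,210). The silver one on the chest, at the staple and apparently the smaller of the two, fits the description. I'll confirm in an enlarged crop.

```bash
python3 - <<'E'
from h import *
t=np.load('pics/top0.npz')['im'];s=np.load('pics/scene0.npz')['im']
a=cv2.resize(t[180:250,255:325],(400,400),interpolation=cv2.INTER_CUBIC)
b=cv2.resize(s[195:265,230:300],(400,400),interpolation=cv2.INTER_CUBIC)
c=cv2.resize(t[285:325,265:325],(400,200),interpolation=cv2.INTER_CUBIC)
o=np.zeros((600,800,3),np.uint8);o[:400,:400]=a;o[:400,400:]=b;o[400:,:400]=c
save(np.clip(o*1.4,0,255).astype(np.uint8),'crop0.png')
E
```

```text
(no output)
```

View pics/crop0.png

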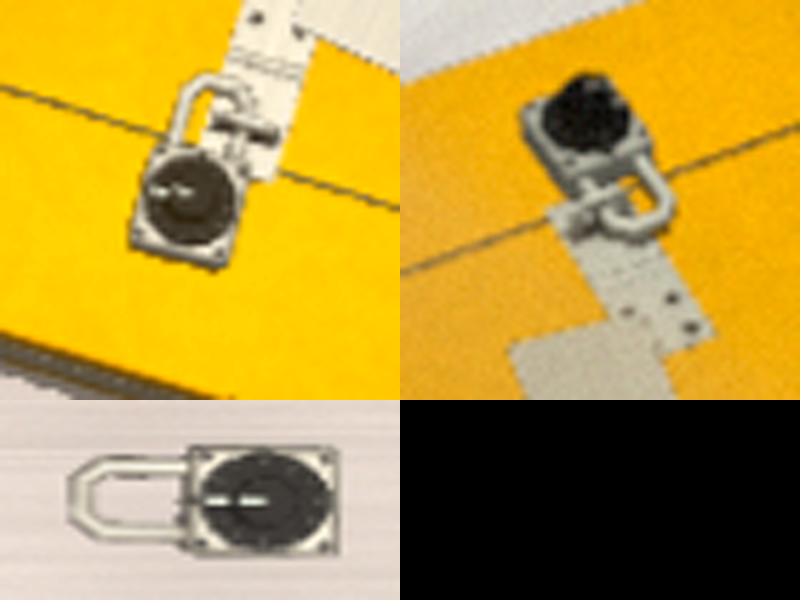

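```bash
cat >> h.py <<'E'
def cast(n,u,v,z):
    c=camera_model(n);k=c['k1'];K=np.array([[c['fx'],0,c['cx']],[0,c['fy'],c['cy']],[0,0,1.]])
    p=np.array([(u-c['cx'])/c['fx'],(v-c['cy'])/c['fy']])
    x=p.copy()
    for _ in range(30): x=p/(1+k*(x@x))
    d=R.from_rotvec(c['attitude']).as_matrix()@np.array([x[0],x[1],1]);o=c['xyz']
    return o+d*(z-o[2])/d[2]
def proj(n,P):
    c=camera_model(n);q=R.from_rotvec(c['attitude']).as_matrix().T@(np.array(P)-c['xyz']);x=q[:2]/q[2]
    x=x*(1+c['k1']*(x@x));return x*c['fx']+[c['cx'],c['cy']]
E
python3 - <<'E'
from h import *
t=np.load('pics/top0.npz')['im'];d=np.load('pics/top0.npz')['d'];s=np.load('pics/scene0.npz')['im'];ds=np.load('pics/scene0.npz')['d']
def chest(im,n):
    h=cv2.cvtColor(im,cv2.COLOR_RGB2HSV)
    m=cv2.inRange(h,(18,120,90),(32,255,255))
    m=cv2.morphologyEx(m,cv2.MORPH_CLOSE,np.ones((25,25)))
    c=max(cv2.findContours(m,0,2)[0],key=cv2.contourArea)
    P=np.array([cast(n,*p,0.13)[:2] for p in c[:,0].astype(float)],np.float32)
    r=cv2.minAreaRect(P*1000);print(n,r)
chest(t,'top')
print('ztop chk', d[225,250], cast('top',250,225,.13))
# dark disc
g=t.max(2)
roi=np.zeros_like(g);roi[190:240,270:305]=1
m=((g<75)&(roi>0)).astype(np.uint8)
n,l,st,ce=cv2.connectedComponentsWithStats(m);i=1+np.argmax(st[1:,4]);print(st[i],ce[i],cast('top',*ce[i],.16))
# case silver mask
hs=cv2.cvtColor(t,cv2.COLOR_RGB2HSV)
m2=((hs[...,1]<110)&(roi>0)).astype(np.uint8)
for y in range(190,232): print(''.join('#' if g[y,x]<75 else ('o' if m2[y,x] else '.') for x in range(272,312)), y)
E
```

```text
top ((646.4003295898438, -61.69891357421875), (379.66900634765625, 299.66729736328125), 72.66278839111328)
ztop chk 1.4475414 [0.56060654 0.06158173 0.13      ]
[280 207  16  16 180] [288.14444444 214.93888889] [ 0.58309385 -0.04310804  0.16      ]
......................ooooooooooo....... 190
......................ooooooooooo....... 191
......................ooooooooooo....... 192
.................oooooooooooooooo....... 193
................ooooooooooooooooo....... 194
...............oooo.ooooooooooooo....... 195
...............ooo...oooooooooooo....... 196
..............ooo...ooooooooooooo....... 197
..............oo....ooooooooooooo....... 198
..............oo....ooooooooooooo....... 199
.............ooo...oooooooooooooo....... 200
.............ooo...oo##oooooooooo....... 201
.............oo....o####ooooooooo....... 202
............ooo...ooooooooo##oooo....... 203
............ooo...ooooooooo####oo....... 204
...........ooooo.ooooooooooooooo........ 205
..........oooooooooooooooooooooo........ 206
.........ooooooooo#ooooooooooooo........ 207
.........oooo#######oooooooooooo........ 
[... 338 characters left out ...]
#####o............... 216
.......oo###############o............... 217
......ooo###############o............... 218
......oooo#############o................ 219
......ooooo###########oo................ 220
......oooooo#########ooo................ 221
......ooooooo#######oooo................ 222
........#oooooooooooooo................. 223
...........##oooooooooo................. 224
................#oooooo................. 225
..................####.................. 226
........................................ 227
........................................ 228
........................................ 229
........................................ 230
........................................ 231
```

```bash
cat > meas.py <<'E'
from h import *
def lock(t,n='top',cx=288,cy=215,show=True):
    k=8;x0,y0=cx-30,cy-35
    c=cv2.resize(t[y0:y0+60,x0:x0+60],None,fx=k,fy=k,interpolation=cv2.INTER_CUBIC)
    px=lambda p:((np.asarray(p,float)+.5)/k-.5)+[x0,y0]
    hs=cv2.cvtColor(c,cv2.COLOR_RGB2HSV);g=c.max(2)
    w=lambda p,z:np.array([cast(n,*q,z) for q in px(p)])
    roi=np.zeros_like(g);cv2.circle(roi,(int(30*k),int(35*k)),11*k,255,-1)
    m=((g<85)&(roi>0)).astype(np.uint8)
    m=cv2.morphologyEx(m,cv2.MORPH_OPEN,np.ones((k*2,k*2),np.uint8))
    cc=max(cv2.findContours(m,0,1)[0],key=cv2.contourArea)
    hull=cv2.convexHull(cc)[:,0]
    P=w(hull,.159)[:,:2]*1000
    (ce,r)=cv2.minEnclosingCircle(P.astype(np.float32));el=cv2.fitEllipse(P.astype(np.float32));print('disc c,r',ce,r,el)
    hm=np.zeros_like(g);cv2.fillConvexPoly(hm,hull,255)
    hm=cv2.erode(hm,np.ones((k*2,k*2)))
    wm=((g>105)&(hm>0)).astype(np.uint8)
    nn,l,st,cs=cv2.connectedComponentsWithStats(wm)
    for i in range(1,nn):
        if st[i,4]>20:
            a=w([cs[i]],.159)[0,:2]*1000;b=w([cs[i]],.176)[0,:2]*1000
            for nm,q in(('disc',a),('knobtop',b)):
                v=q-np.array(el[0]);print(st[i,4],nm,px(cs[i]).round(1),'r',np.hypot(*v).round(1),'ang',np.degrees(np.arctan2(v[1],v[0])).round(1))
    return c,el
if __name__=='__main__':
    t=np.load('pics/top0.npz')['im'];lock(t)
    o=get_obs();M=R.from_rotvec(o['tool_rot']).as_matrix();print(M.round(2),'jaw yaw',np.degrees(np.arctan2(M[1,1],M[0,1])))
    h=cv2.cvtColor(t,cv2.COLOR_RGB2HSV)
    m=(h[...,1]<110)|(t.max(2)<75)
    m[:,:270]=0;m[:,300:]=0
    # left edge of case, rows 207..221, first col by subpixel of saturation
    S=h[...,1].astype(float)
    L=[]
    for y in range(207,221):
        r=S[y,272:290];i=np.argmax(r<150);L.append((272+i-1+(r[i-1]-150)/(r[i-1]-r[i]),y))
    P=np.array([cast('top',*p,.154)[:2] for p in L]);f=cv2.fitLine(P.astype(np.float32),cv2.DIST_HUBER,0,1e-3,1e-3).ravel();print('left edge yaw',np.degrees(np.arctan2(f[1],f[0])))
    L=[]
    for y in range(211,223):
        r=S[y,292:304];i=np.argmax(r>150);L.append((292+i-1+(150-r[i-1])/(r[i]-r[i-1]),y))
    P=np.array([cast('top',*p,.154)[:2] for p in L]);f=cv2.fitLine(P.astype(np.float32),cv2.DIST_HUBER,0,1e-3,1e-3).ravel();print('right edge yaw',np.degrees(np.arctan2(f[1],f[0])))
    print('staple (bar ends 293,202..303,204)',cast('top',293.5,201.5,.1555),cast('top',303,203.5,.1555))
E
python3 meas.py
```

```text
disc c,r (583.3748779296875, -43.448978424072266) 22.30830955505371 ((583.3515625, -42.951393127441406), (43.08005905151367, 43.36688232421875), 99.38887023925781)
151 disc [282.8 213.1] r 15.1 ang 70.7
151 knobtop [282.8 213.1] r 14.6 ang 82.3
126 disc [286.8 213.1] r 6.2 ang 34.0
126 knobtop [286.8 213.1] r 4.4 ang 61.6
[[-0.    0.29  0.96]
 [-0.    0.96 -0.29]
 [-1.   -0.   -0.  ]] jaw yaw 73.05280645761627
left edge yaw -14.9348345
right edge yaw -14.747791
staple (bar ends 293,202..303,204) [ 0.6210731  -0.05815794  0.1555    ] [ 0.61541183 -0.08403842  0.1555    ]
```

The disc measures about 43 mm across (42 is given), which puts the knob axis at (0.583, -0.043) and the lock yaw at about -15°. The pointer is at about 71°, so the dial stands at about 1.5 rad. I'll go there with the jaws along lock x (yaw -15°), which leaves room to turn 90° clockwise.

```bash
python3 -m crank '[[[0.021,-0.033,0.008,-7],[0.042,-0.066,0.016,-14],[0.063,-0.099,0.024,-21],[0.084,-0.132,0.032,-28],[0.105,-0.165,0.04,-35]]]' 1 40
python3 -m crank '[[[0.022,-0.034,0,-7],[0.044,-0.068,0,-14],[0.066,-0.102,0,-21],[0.088,-0.136,0,-28],[0.11,-0.17,0,-35]]]'
python3 -m crank '[[[0.022,-0.034,0,-7],[0.044,-0.068,0,-14],[0.066,-0.102,0,-18],[0.088,-0.136,0,-18],[0.11,-0.17,0,-18]]]'
python3 -m crank '[[[0.022,-0.034,0,0],[0.044,-0.068,0,0],[0.066,-0.102,0,0],[0.076,-0.135,0,0],[0.076,-0.135,0,0]]]'
python3 -m crank '[[[0,0,0,0],[0,0,0,0]]]'
python3 - <<'E'
from h import *
o=get_obs();print(o['t'],o['tool_pos'],o['q'],o['contact_force']);M=R.from_rotvec(o['tool_rot']).as_matrix();print(np.degrees(np.arctan2(M[1,1],M[0,1])))
print(proj('scene',[.5834,-.043,.176]))
E
```

```text
t: 0.52
tool_pos: [0.2875, 0.4311, 0.271]
tool_rot: [0.711, 1.451, -0.712]
contact_force: [1.3, 0.1, 0.6]
opening: 0.0852
t: 0.93
tool_pos: [0.3975, 0.261, 0.271]
tool_rot: [1.174, 1.231, -1.174]
contact_force: [1.2, -0.1, 0.0]
opening: 0.085
t: 1.35
tool_pos: [0.5076, 0.0909, 0.2709]
tool_rot: [1.399, 1.074, -1.399]
contact_force: [0.7, 0.2, 0.7]
opening: 0.0852
t: 1.77
tool_pos: [0.5842, -0.0474, 0.2701]
tool_rot: [1.401, 1.07, -1.405]
contact_force: [-0.3, -0.3, -0.3]
opening: 0.0855
t: 1.93
tool_pos: [0.5828, -0.0418, 0.2707]
tool_rot: [1.399, 1.076, -1.4]
contact_force: [-0.4, -0.2, 1.0]
opening: 0.0856
1.9333 [ 0.5827589  -0.04177641  0.27073211] [-1.99147708e-01 -6.33779971e-02  1.66312108e+00  4.96709641e-04
  1.54314690e+00  6.19402872e-02] [-0.35964431 -0.20268284  0.9787022 ]
-14.960029661121604
[261.71593328 210.73144189]
```

```bash
python3 -m crank '[[[0.0005,-0.001,-0.03,0],[0.0005,-0.001,-0.06,0],[0.0005,-0.001,-0.085,0],[0.0005,-0.001,-0.1,0],[0.0005,-0.001,-0.109,0]]]' 0.8
python3 -m crank '[[[0,0,0,0],[0,0,0,0],[0,0,0,0]]]' 
python3 - <<'E'
from h import *
t,_=get_image('top');s,_=get_image('scene')
o=np.zeros((600,800,3),np.uint8)
o[:400,:400]=cv2.resize(t[180:250,255:325],(400,400),interpolation=3);o[:400,400:]=cv2.resize(s[165:245,220:300],(400,400),interpolation=3)
save(np.clip(o*1.4,0,255).astype(np.uint8),'c1.png');print(get_obs()['tool_pos'])
E
```

```text
t: 2.35
tool_pos: [0.5816, -0.0411, 0.1593]
tool_rot: [1.396, 1.079, -1.4]
contact_force: [-0.2, 0.1, -0.5]
opening: 0.0684
t: 2.6
tool_pos: [0.5846, -0.0428, 0.1642]
tool_rot: [1.399, 1.072, -1.396]
contact_force: [-0.8, 0.3, 0.1]
opening: 0.068
[ 0.58476457 -0.04311317  0.16440268]
```

View pics/c1.png

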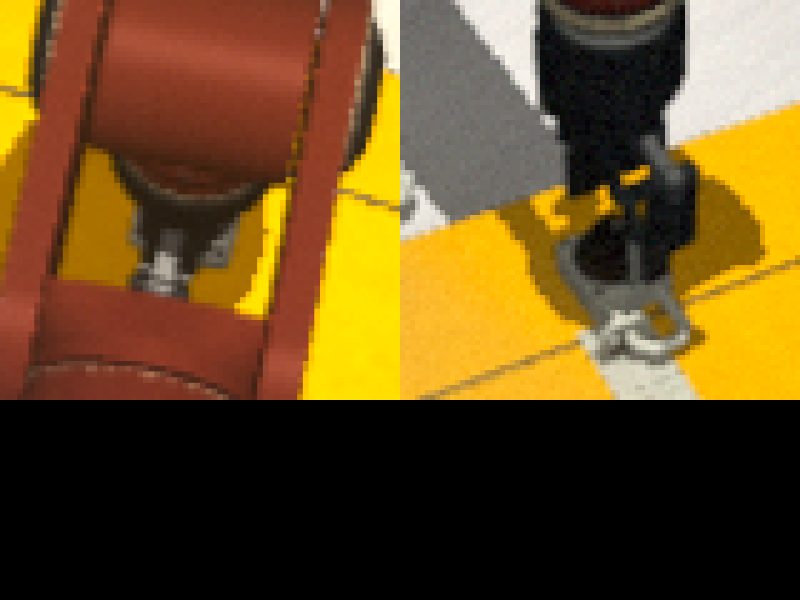

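In the scene crop the open fingers straddle the black knob, seen at about (610,250) between them. I'll close the gripper.

```bash
python3 -m crank '[[[0,0,0,0],[0,0,0,0],[0,0,0,0],[0,0,0,0],[0,0,0,0]]]' 0 40; python3 -m crank '[[[0,0,0,0],[0,0,0,0],[0,0,0,0],[0,0,0,0],[0,0,0,0]]]'; python3 -m crank '[[[0,0,0,0],[0,0,0,0],[0,0,0,0],[0,0,0,0],[0,0,0,0]]]'
```

```text
t: 3.12
tool_pos: [0.5833, -0.0431, 0.1628]
tool_rot: [1.398, 1.075, -1.4]
contact_force: [-3.8, 0.7, 3.8]
opening: 0.0201
t: 3.53
tool_pos: [0.5833, -0.0431, 0.1628]
tool_rot: [1.398, 1.075, -1.4]
contact_force: [-4.7, -0.1, 5.6]
opening: 0.0199
t: 3.95
tool_pos: [0.5833, -0.0431, 0.1628]
tool_rot: [1.398, 1.075, -1.4]
contact_force: [-6.3, 1.0, 4.9]
opening: 0.0203
```

The gripper holds the knob, with an opening of 20 mm. I'll turn it 86° clockwise.

```bash
python3 -m crank '[[[0,0,0,-6],[0,0,0,-12],[0,0,0,-18],[0,0,0,-24],[0,0,0,-30]]]'; python3 -m crank '[[[0,0,0,-6],[0,0,0,-12],[0,0,0,-18],[0,0,0,-24],[0,0,0,-30]]]'; python3 -m crank '[[[0,0,0,-6],[0,0,0,-12],[0,0,0,-18],[0,0,0,-24],[0,0,0,-26]]]'; python3 -m crank '[[[0,0,0,0],[0,0,0,0],[0,0,0,0]]]'
python3 - <<'E'
from h import *
o=get_obs();M=R.from_rotvec(o['tool_rot']).as_matrix();print(np.degrees(np.arctan2(M[1,1],M[0,1])),o['wrist_torque'])
s,_=get_image('scene')
save(np.clip(cv2.resize(s[165:245,220:300],(600,600),interpolation=3)*1.4,0,255).astype(np.uint8),'c2.png')
E
```

```text
t: 4.37
tool_pos: [0.5848, -0.0431, 0.1628]
tool_rot: [1.765, 0.725, -1.759]
contact_force: [0.9, 0.5, 1.7]
opening: 0.0201
t: 4.78
tool_pos: [0.585, -0.0434, 0.1628]
tool_rot: [2.087, 0.269, -2.08]
contact_force: [1.0, 0.1, 0.7]
opening: 0.0203
t: 5.2
tool_pos: [0.5849, -0.0436, 0.1628]
tool_rot: [-2.123, 0.208, 2.115]
contact_force: [1.8, -0.5, 1.4]
opening: 0.0204
t: 5.45
tool_pos: [0.5847, -0.0435, 0.1628]
tool_rot: [-2.125, 0.203, 2.119]
contact_force: [3.4, -1.0, 1.8]
opening: 0.0203
-100.89681087962803 [-0.21990834 -0.48709212 -0.00733472]
```

View pics/c2.png

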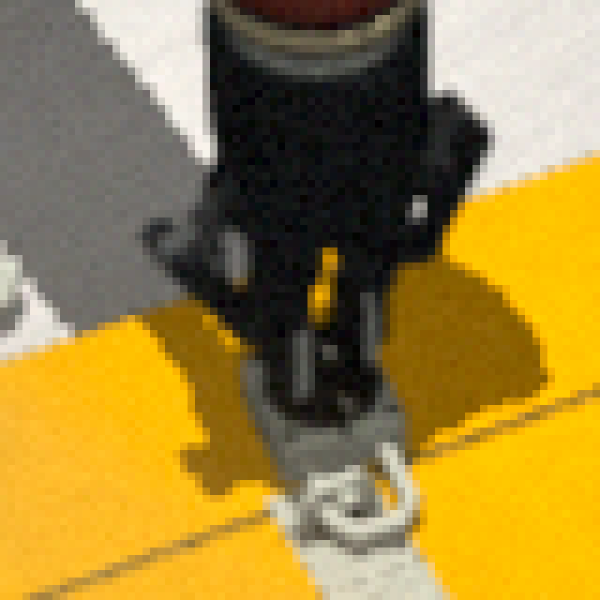

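```bash
python3 -m crank '[[[0,0,0,0],[0,0,0,0],[0,0,0,0],[0,0,0,0],[0,0,0,0]]]' 0.7;python3 -m crank '[[[0,0,0.03,0],[0,0,0.06,0],[-0.03,0,0.09,0],[-0.06,0,0.12,0],[-0.095,0,0.14,0]]]';python3 -m crank '[[[-0.03,0,0.02,0],[-0.06,0,0.02,0],[-0.1,0,0.02,0],[-0.13,0,0.02,0],[-0.13,0,0.02,0]]]'
python3 - <<'E'
from h import *
t,_=get_image('top');s,_=get_image('scene');np.savez('pics/r2.npz',t=t,s=s)
o=np.zeros((600,800,3),np.uint8)
o[:400,:400]=cv2.resize(t[180:250,255:325],(400,400),interpolation=3);o[:400,400:]=cv2.resize(s[195:245,235:285],(400,400),interpolation=3)
save(np.clip(o*1.4,0,255).astype(np.uint8),'c3.png');print(get_obs()['tool_pos'])
E
```

```text
t: 5.92
tool_pos: [0.5833, -0.043, 0.1619]
tool_rot: [-2.12, 0.203, 2.122]
contact_force: [0.3, -0.2, -1.1]
opening: 0.0597
t: 6.33
tool_pos: [0.4887, -0.0432, 0.305]
tool_rot: [-2.124, 0.203, 2.119]
contact_force: [0.0, 0.2, 0.3]
opening: 0.0596
t: 6.75
tool_pos: [0.3557, -0.0429, 0.3232]
tool_rot: [-2.124, 0.206, 2.118]
contact_force: [0.5, -0.6, -0.3]
opening: 0.0598
[ 0.35843107 -0.04318821  0.32274227]
```

View pics/c3.png

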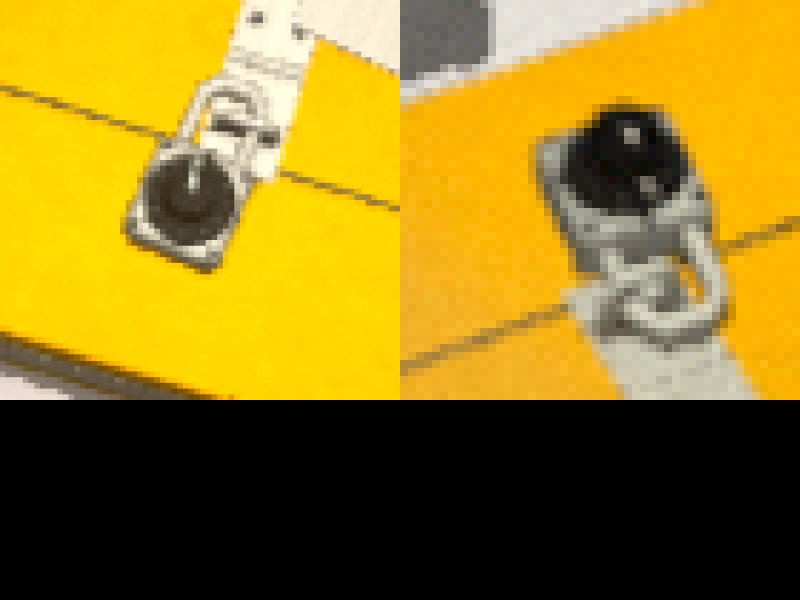

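```bash
python3 - <<'E'
from h import *
from meas import lock
z=np.load('pics/r2.npz');t=z['t'];lock(t)
h=cv2.cvtColor(t,cv2.COLOR_RGB2HSV);S=h[...,1].astype(float);g=t.max(2)
for y in range(192,230): print(''.join('#' if g[y,x]<75 else ('o' if S[y,x]<150 else '.') for x in range(272,312)), y)
def edge(rows,a,b,left):
    L=[]
    for y in rows:
        r=S[y,a:b] if left else S[y,a:b][::-1]
        i=np.argmax(r<150);f=i-1+(r[i-1]-150)/(r[i-1]-r[i]);L.append((a+f if left else b-1-f,y))
    P=np.array([cast('top',*p,.154)[:2] for p in L]);f=cv2.fitLine(P.astype(np.float32),cv2.DIST_HUBER,0,1e-3,1e-3).ravel();print(np.round(L,1)[:,0],np.degrees(np.arctan2(f[1],f[0]))%180-180)
edge(range(206,220),270,290,True)
edge(range(213,223),290,306,False)
edge(range(197,204),280,292,True)
E
```

```text
disc c,r (584.322021484375, -42.43263244628906) 22.551931381225586 ((583.8204956054688, -42.205989837646484), (42.484073638916016, 43.5949821472168), 157.6900634765625)
285 disc [288.2 211.1] r 10.1 ang -7.3
285 knobtop [288.2 211.1] r 6.9 ang -6.9
......................ooooooooooooooo... 192
....................oooooooooooooooo.... 193
..................oooooooooooooooooo.... 194
.................ooooooooooooooooooo.... 195
.................ooooooooooooooooooo.... 196
.................oooooooooooooooooo..... 197
................ooooooooooooooooooo..... 198
................ooooooooooooooooooo..... 199
...............ooo.ooooooooooooooo...... 200
...............ooo.oo##ooooooooooo...... 201
..............ooooooo#####oooooooo...... 202
..............ooo.oooooo##oooooooo...... 203
...........oooooo.ooooooooooo##oo....... 204
...........oooooooooooooooooooooo....... 205
..........ooooooooooooooooooooooo....... 206
..........ooooooooo#oooooooooooo........ 207
.........oooo###ooo#oooooooooooo........ 208
.........oo#####oo###ooooooooooo........ 209
........oo######oo####oooooooooo........ 
[... 384 characters left out ...]
###o................ 219
.....oooooo###########oo................ 220
......oooooo#########oo................. 221
.......o#ooooo####ooooo................. 222
..........oooooooooooo.................. 223
............oooooooooo.................. 224
...............#oooooo.................. 225
..................##o................... 226
........................................ 227
........................................ 228
........................................ 229
[281.7 281.4 280.8 280.5 279.8 279.7 279.  278.7 278.4 277.7 277.4 276.8
 276.7 276.7] -23.346497
[298.4 297.9 297.4 297.  296.6 296.4 295.8 295.4 294.9 294.4] -23.502151
[288.3 287.7 287.3 286.7 286.4 285.8 285.6] -24.679977
```

```bash
python3 - <<'E'
from h import *
z=np.load('pics/r2.npz');s=z['s']
c=cv2.resize(s[200:232,250:282],(600,600),interpolation=3);save(np.clip(c*1.6,0,255).astype(np.uint8),'c4.png')
g=s.max(2).astype(int)
for y in range(206,226): print(y,g[y,254:278])
E
```

```text
206 [179 181 181 181 181 182 181 184 185 185 186 186 182 183 182 184 186 184
 184 185 189 186 185 188]
207 [180 183 182 181 183 183 183 174 156 154 172 185 186 185 182 187 185 186
 184 184 181 184 185 186]
208 [182 183 183 182 178 157 125 100  84  86  99 119 121 135 173 185 188 184
 190 188 187 187 185 185]
209 [183 186 184 184 168 114  36  21  18  16  14  22  42  84 139 173 187 184
 188 187 190 189 182 188]
210 [187 182 174 150 111  52  15  16  35  42  29  21  21  68 112 161 186 186
 189 188 189 184 185 186]
211 [155 150 123  88  35  14  13  16  34 110 100  15  12  36  68 131 175 186
 183 184 185 184 186 189]
212 [108 107  70  37  21  11  14  15  20  87  88  26   5  15  32  74 153 184
 186 185 187 187 186 186]
213 [114  86  39  22  14  14  17  17  18  22  31  23  15  17  21  32 111 175
 187 188 186 187 185 188]
214 [116  78  32  23  18  10  17  17  19  13  16  16  13  16  20  22  64 150
 186 187 188 185 186 192]
215 [111  66  25  25  14  19  12  14  17  15  12  13  13  12  19  20  44 123
 176 189 186 186 186 187]
216 [ 97  49  21  23  24  17  14  12  12  17  13  10  14  21  26  23  
[... 259 characters left out ...]
  18  26  24  19  33  26  22  40  59  44  38  90 132 107
  62 122 174 184 187 182]
220 [ 66 109 116  78  40  24  23  22  29  28  21  23  34  62 104 132 144 129
 115 114 159 188 188 186]
221 [ 79  87 118 121 115 102  70  38  51  48  43  27  80 120 133 136 127 120
 112 104 155 190 186 185]
222 [118  68 100 123 112 112 114 115 118 115 113  81  85 119 118 108  96  94
  87  88 154 185 184 186]
223 [135  65  88 105  82  99 135 137 122 115 116  92  73  89  88  80 106 128
 103  71 144 187 181 184]
224 [171 113  71 100 108 113 119 110  92  89  85  82  77  75  74  67 111 148
 139 103 150 190 183 159]
225 [184 146  82  80  93  97  92  91  80  80  76  76  72  72  73  66  94 137
 153 126 132 139 127 113]
```

View pics/c4.png

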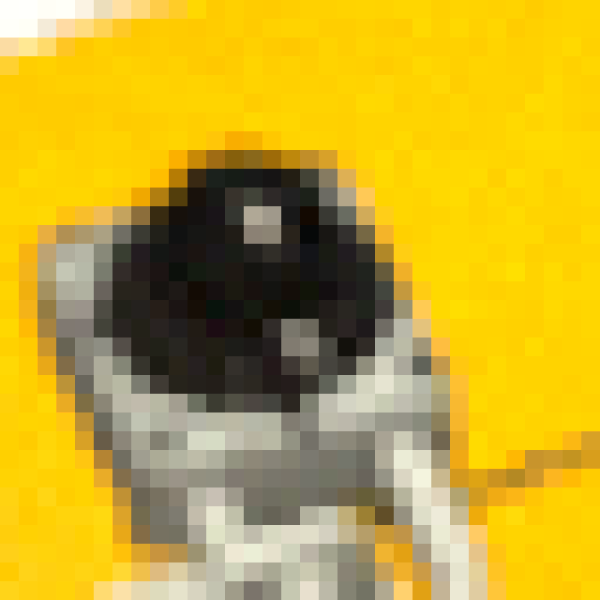

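```bash
python3 - <<'E'
from h import *
a=cast('scene',265.7,218,.159);b=cast('scene',263.5,211.4,.176);i=cast('scene',265.6,222.3,.154)
t1=cast('top',289.2,209.5,.159); ti=cast('top',291,207.3,.154)
for n,p in(('disc',a),('knob',b),('idx',i),('tdisc',t1),('tidx',ti)):
    v=p[:2]-[.5834,-.0432];print(n,p[:2].round(4),np.hypot(*v).round(4),np.degrees(np.arctan2(v[1],v[0])).round(1))
v=a-b;print(np.degrees(np.arctan2(v[1],v[0])))
v=i-a;print(np.degrees(np.arctan2(v[1],v[0])))
E
```

```text
disc [ 0.599  -0.0429] 0.0156 0.9
knob [ 0.5886 -0.0412] 0.0055 21.4
idx [ 0.607  -0.0509] 0.0249 -18.0
tdisc [ 0.5983 -0.0461] 0.0151 -11.1
tidx [ 0.6053 -0.0512] 0.0233 -20.2
-9.57907940937315
-44.73276685231126
```

The case has turned with the dial to about -23°, while the pointer stands at about -7°. The dial is therefore still about +16° short and outside the notch's capture range. I'll regrip and turn it on.

```bash
python3 -m crank '[[[0.04,0,0,0],[0.08,0,0,0],[0.12,0,0,0],[0.155,0,-0.01,0],[0.185,0,-0.03,0]]]'; python3 -m crank '[[[0.025,0,-0.03,0],[0.04,0,-0.06,0],[0.04,0,-0.09,0],[0.04,0,-0.115,0],[0.04,0,-0.13,0]]]'; python3 -m crank '[[[0,0,0,0],[0,0,0,0],[0,0,0,0],[0,0,0,0]]]'; python3 -m crank '[[[0,0,0,0],[0,0,0,0],[0,0,0,0],[0,0,0,0],[0,0,0,0]]]' 0 40;  python3 -m crank '[[[0,0,-0.001,0],[0,0,-0.002,0],[0,0,-0.002,0]]]'
```

```text
t: 7.27
tool_pos: [0.5483, -0.0431, 0.2934]
tool_rot: [-2.126, 0.203, 2.118]
contact_force: [0.1, -0.2, 0.4]
opening: 0.0596
t: 7.68
tool_pos: [0.5828, -0.0424, 0.1563]
tool_rot: [-2.113, 0.202, 2.129]
contact_force: [-0.5, 0.3, -0.4]
opening: 0.0598
t: 8.02
tool_pos: [0.5852, -0.0433, 0.1642]
tool_rot: [-2.125, 0.203, 2.118]
contact_force: [-0.3, 0.8, 0.6]
opening: 0.0597
t: 8.43
tool_pos: [0.5842, -0.0433, 0.1634]
tool_rot: [-2.123, 0.203, 2.119]
contact_force: [-0.7, 0.5, 3.5]
opening: 0.0198
t: 8.68
tool_pos: [0.5844, -0.0433, 0.1634]
tool_rot: [-2.123, 0.204, 2.12]
contact_force: [-5.8, 1.4, 11.6]
opening: 0.0201
```

```bash
python3 -m crank '[[[0,0,0,-5],[0,0,0,-10],[0,0,0,-15],[0,0,0,-17],[0,0,0,-17]]]'; python3 -m crank '[[[0,0,0.002,0],[0,0,0.002,0],[0,0,0.002,0],[0,0,0.002,0],[0,0,0.002,0]]]' 0.7;python3 -m crank '[[[0,0,0.03,0],[0,0,0.06,0],[-0.03,0,0.09,0],[-0.06,0,0.12,0],[-0.095,0,0.14,0]]]';python3 -m crank '[[[-0.03,0,0.02,0],[-0.06,0,0.02,0],[-0.1,0,0.02,0],[-0.13,0,0.02,0],[-0.13,0,0.02,0]]]'
python3 - <<'E'
from h import *
from meas import lock
t,_=get_image('top');s,_=get_image('scene');np.savez('pics/r3.npz',t=t,s=s)
o=np.zeros((600,800,3),np.uint8)
o[:400,:400]=cv2.resize(t[180:250,255:325],(400,400),interpolation=3);o[:400,400:]=cv2.resize(s[200:232,250:282],(400,400),interpolation=3)
save(np.clip(o*1.4,0,255).astype(np.uint8),'c5.png')
lock(t)
S=cv2.cvtColor(t,cv2.COLOR_RGB2HSV)[...,1].astype(float)
def edge(rows,a,b,left):
    L=[]
    for y in rows:
        r=S[y,a:b] if left else S[y,a:b][::-1]
        i=np.argmax(r<150);f=i-1+(r[i-1]-150)/(r[i-1]-r[i]);L.append((a+f if left else b-1-f,y))
    P=np.array([cast('top',*p,.154)[:2] for p in L]);f=cv2.fitLine(P.astype(np.float32),cv2.DIST_HUBER,0,1e-3,1e-3).ravel();print(np.round(L,1)[:,0],np.degrees(np.arctan2(f[1],f[0]))%180-180)
edge(range(206,220),270,290,True)
edge(range(213,223),290,306,False)
E
```

```text
t: 9.1
tool_pos: [0.5843, -0.0434, 0.1633]
tool_rot: [-1.95, 0.486, 1.947]
contact_force: [-5.4, -0.6, 11.7]
opening: 0.0201
t: 9.52
tool_pos: [0.5834, -0.0431, 0.1615]
tool_rot: [-1.948, 0.485, 1.95]
contact_force: [0.4, 0.4, -1.1]
opening: 0.0601
t: 9.93
tool_pos: [0.4889, -0.0433, 0.3046]
tool_rot: [-1.951, 0.485, 1.947]
contact_force: [0.3, -0.2, 1.3]
opening: 0.0598
t: 10.35
tool_pos: [0.3559, -0.043, 0.3229]
tool_rot: [-1.951, 0.487, 1.946]
contact_force: [1.2, 0.5, -0.4]
opening: 0.0598
disc c,r (584.489013671875, -42.22615432739258) 22.611618041992188 ((583.8242797851562, -42.11211013793945), (42.26335906982422, 43.68229293823242), 156.676025390625)
35 disc [290.  209.2] r 16.4 ang -22.5
35 knobtop [290.  209.2] r 13.3 ang -25.8
200 disc [288.3 211.8] r 8.3 ang -10.7
200 knobtop [288.3 211.8] r 5.2 ang -12.3
[281.7 281.4 280.7 280.5 279.8 279.8 279.  278.7 278.4 277.7 277.4 276.8
 276.8 276.6] -23.29654
[298.4 297.9 297.4 297.  296.6 296.4 295.8 295.4 294.9 294.4] -23.596863
```

View pics/c5.png

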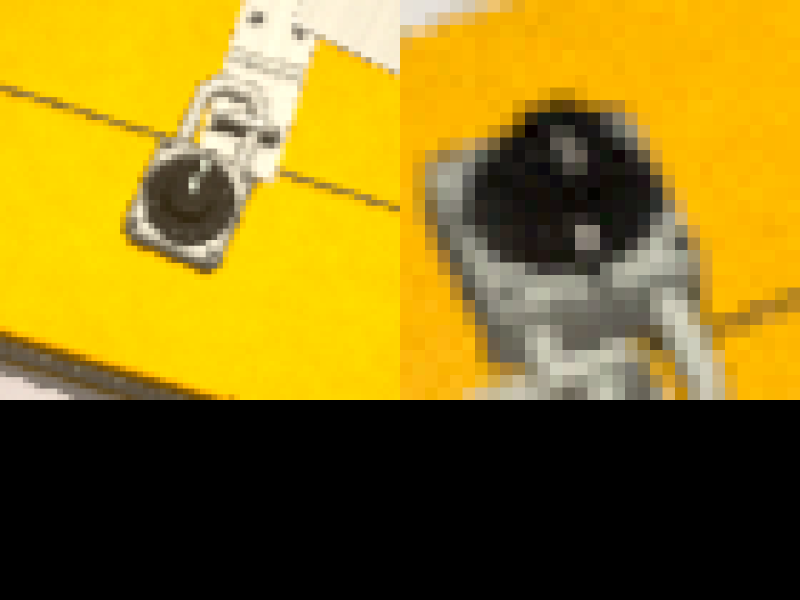

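The pointer, at about -22.5°, now lines up with the index and case axis at about -23.4°, so the dial is in its notch. I'll regrip with the jaws along lock y and pull along lock -x (world -0.918, +0.397).

```bash
python3 -m crank '[[[0.04,0,0,1],[0.08,0,0,2],[0.12,0,0,3],[0.155,0,-0.01,4],[0.185,0,-0.03,4]]]'; python3 -m crank '[[[0.025,0,-0.03,0],[0.04,0,-0.06,0],[0.04,0,-0.09,0],[0.04,0,-0.115,0],[0.04,0,-0.13,0]]]'; python3 -m crank '[[[0,0,0,0],[0,0,0,0],[0,0,0,0],[0,0,0,0]]]'; python3 -m crank '[[[0,0,0,0],[0,0,0,0],[0,0,0,0],[0,0,0,0],[0,0,0,0]]]' 0 60;  python3 -m crank '[[[-0.0055,0.0024,0,0],[-0.011,0.0048,0,0],[-0.0165,0.0071,0,0],[-0.022,0.0095,0,0]]]';  python3 -m crank '[[[-0.0025,0.001,0,0],[-0.005,0.002,0,0],[-0.0055,0.0024,0,0]]]'
```

```text
t: 10.87
tool_pos: [0.5484, -0.0431, 0.2931]
tool_rot: [-1.996, 0.421, 1.988]
contact_force: [-0.1, -0.2, 0.7]
opening: 0.0596
t: 11.28
tool_pos: [0.5829, -0.0424, 0.156]
tool_rot: [-1.983, 0.422, 1.999]
contact_force: [-0.5, 0.3, -0.4]
opening: 0.0597
t: 11.62
tool_pos: [0.5853, -0.0433, 0.1641]
tool_rot: [-1.994, 0.422, 1.988]
contact_force: [-0.5, 0.6, 0.1]
opening: 0.0598
t: 12.03
tool_pos: [0.5843, -0.0434, 0.1635]
tool_rot: [-1.993, 0.423, 1.989]
contact_force: [-1.5, -0.6, 5.0]
opening: 0.0192
t: 12.37
tool_pos: [0.5636, -0.0343, 0.1637]
tool_rot: [-1.998, 0.423, 1.984]
contact_force: [6.3, -2.9, 1.1]
opening: 0.0187
t: 12.62
tool_pos: [0.5579, -0.0318, 0.1637]
tool_rot: [-1.998, 0.423, 1.985]
contact_force: [6.3, -3.3, 2.3]
opening: 0.0192
```

```bash
python3 -m crank '[[[-0.0018,0.0008,0,0],[-0.0036,0.0016,0,0],[-0.0036,0.0016,0,0]]]';python3 -m crank '[[[-0.0018,0.0008,0,0],[-0.0018,0.0008,0,0]]]'
python3 - <<'E'
from h import *
t,_=get_image('top');s,_=get_image('scene')
o=np.zeros((600,800,3),np.uint8)
o[:400,:400]=cv2.resize(t[180:250,255:325],(400,400),interpolation=3);o[:400,400:]=cv2.resize(s[195:245,235:285],(400,400),interpolation=3)
save(np.clip(o*1.4,0,255).astype(np.uint8),'c6.png');print(get_obs()['tool_pos'])
E
```

```text
t: 12.87
tool_pos: [0.5564, -0.0312, 0.1638]
tool_rot: [-2.004, 0.424, 1.978]
contact_force: [13.8, -5.5, -3.0]
opening: 0.0191
t: 13.03
tool_pos: [0.556, -0.031, 0.1638]
tool_rot: [-2.009, 0.425, 1.974]
contact_force: [19.2, -7.4, -6.6]
opening: 0.0193
[ 0.55599363 -0.03102284  0.16382224]
```

View pics/c6.png

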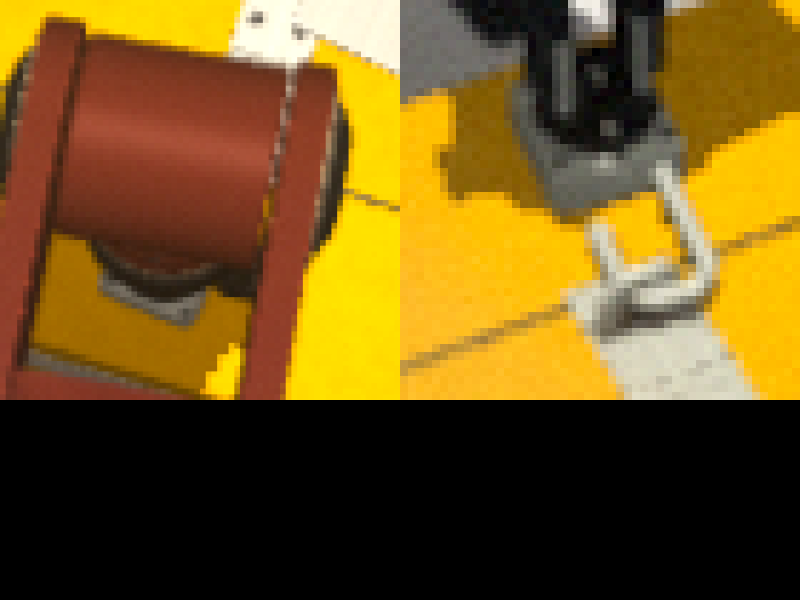

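The shackle is fully out: the scene crop shows a free tip at about (597,235) and the force jumped to 20 N at the stop. Next I push about 40 mm towards the staple with a 2 mm shift to lock +y, in steps, watching the force.

```bash
python3 -m crank '[[[0.005,-0.001,0,0],[0.0105,-0.003,0,0],[0.016,-0.0052,0,0],[0.0215,-0.0075,0,0],[0.0215,-0.0075,0,0]]]';python3 -m crank '[[[0.004,-0.0017,0,0],[0.008,-0.0034,0,0],[0.012,-0.0051,0,0],[0.012,-0.0051,0,0]]]'
python3 - <<'E'
from h import *
s,_=get_image('scene')
save(np.clip(cv2.resize(s[195:245,235:285],(600,600),interpolation=3)*1.4,0,255).astype(np.uint8),'c7.png');print(get_obs()['tool_pos'])
E
```

```text
t: 13.55
tool_pos: [0.5713, -0.0354, 0.1638]
tool_rot: [-1.986, 0.421, 1.995]
contact_force: [-3.1, 0.8, 3.7]
opening: 0.019
t: 13.88
tool_pos: [0.5826, -0.0399, 0.1647]
tool_rot: [-1.984, 0.42, 1.997]
contact_force: [-11.9, 4.6, 17.3]
opening: 0.0189
[ 0.5824125  -0.03982895  0.16463152]
```

View pics/c7.png

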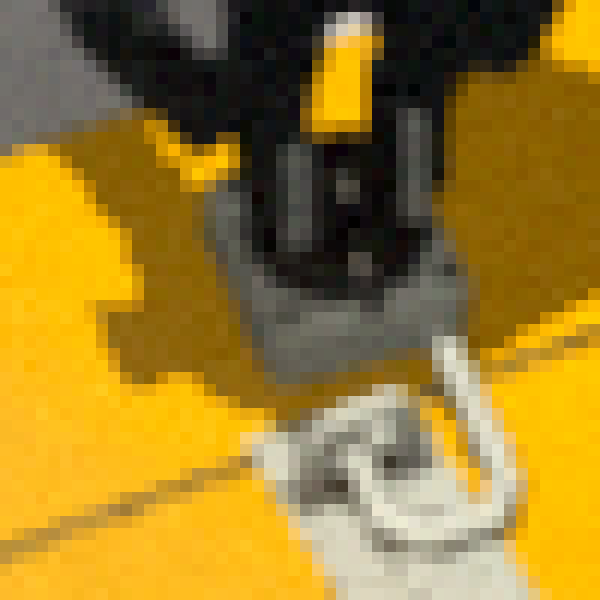

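```bash
python3 -m crank '[[[0,0,0.001,0],[0,0,0.002,0],[0,0,0.002,0]]]'; python3 -m crank '[[[0,0,0.001,0],[0,0,0.002,0],[0,0,0.002,0]]]'; python3 -c "
from h import *
print(get_obs()['tool_pos'],get_obs()['wrist_torque'])"
```

```text
t: 14.18
tool_pos: [0.5826, -0.0401, 0.1644]
tool_rot: [-1.986, 0.42, 1.995]
contact_force: [-5.8, 2.8, 8.0]
opening: 0.0194
t: 14.43
tool_pos: [0.5833, -0.041, 0.1646]
tool_rot: [-1.988, 0.422, 1.994]
contact_force: [-1.2, 0.3, -1.7]
opening: 0.0192
[ 0.58327792 -0.04103328  0.1646347 ] [ 0.20735338  0.23491389 -0.06550717]
```

```bash
python3 -m crank '[[[0,0,0.001,0],[0.0035,-0.0014,0.001,0],[0.007,-0.0028,0.001,0],[0.0102,-0.0041,0.001,0],[0.0102,-0.0041,0.001,0]]]'; python3 -m crank '[[[0,0,0,0],[0,0,0,0]]]'
python3 - <<'E'
from h import *
s,_=get_image('scene')
save(np.clip(cv2.resize(s[195:245,235:285],(600,600),interpolation=3)*1.4,0,255).astype(np.uint8),'c8.png');print(get_obs()['tool_pos'])
E
```

```text
t: 14.85
tool_pos: [0.5953, -0.046, 0.1669]
tool_rot: [-1.991, 0.423, 1.991]
contact_force: [0.0, -0.5, -4.1]
opening: 0.0193
t: 15.02
tool_pos: [0.5947, -0.0456, 0.167]
tool_rot: [-1.99, 0.422, 1.991]
contact_force: [0.7, -0.6, -4.3]
opening: 0.0188
[ 0.59462127 -0.0455893   0.16703537]
```

View pics/c8.png

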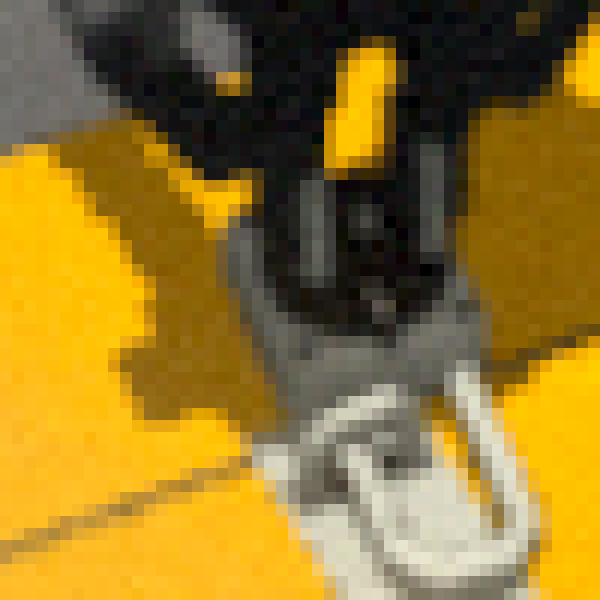

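The tool carries the lock's full weight (-4.3 N), and the leg tip at about (352,455) stands beyond the loop's bar (310,430)–(390,395). I'll lift gently.

```bash
python3 -m crank '[[[0,0,0.002,0],[0,0,0.004,0],[0,0,0.006,0],[0,0,0.006,0]]]';python3 -m crank '[[[0,0,0.003,0],[0,0,0.006,0],[0,0,0.01,0],[0,0,0.01,0]]]';  python3 - <<'E'
from h import *
s,_=get_image('scene')
save(np.clip(cv2.resize(s[185:245,235:295],(600,600),interpolation=3)*1.4,0,255).astype(np.uint8),'c9.png');print(get_obs()['tool_pos'])
E
```

```text
t: 15.4
tool_pos: [0.595, -0.0458, 0.1737]
tool_rot: [-1.993, 0.423, 1.99]
contact_force: [0.6, -0.7, -6.6]
opening: 0.0193
t: 15.73
tool_pos: [0.5947, -0.0481, 0.1795]
tool_rot: [-1.993, 0.428, 1.991]
contact_force: [10.2, -9.3, -22.8]
opening: 0.0189
[ 0.59455654 -0.04799876  0.17922398]
```

View pics/c9.png

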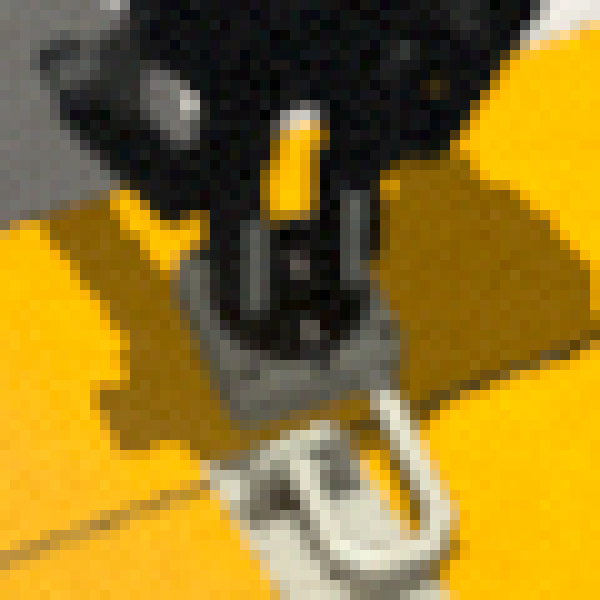

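The leg tip caught under the loop's top: 23 N down, pushing the tool forward. I'll lower, push a few mm further forward until the case meets the loop, and then retry.

```bash
python3 -m crank '[[[0,0,-0.005,0],[0,0,-0.010,0],[0,0,-0.014,0],[0,0,-0.014,0]]]'; python3 -m crank '[[[0,0,0,0],[0.0018,-0.0008,0,0],[0.0037,-0.0016,0,0],[0.0037,-0.0016,0,0]]]';  python3 - <<'E'
from h import *
s,_=get_image('scene')
save(np.clip(cv2.resize(s[195:245,235:285],(600,600),interpolation=3)*1.4,0,255).astype(np.uint8),'c10.png');print(get_obs()['tool_pos'])
E
```

```text
t: 16.12
tool_pos: [0.5941, -0.0452, 0.1685]
tool_rot: [-1.989, 0.422, 1.993]
contact_force: [-0.4, 0.7, -5.2]
opening: 0.0191
t: 16.45
tool_pos: [0.5991, -0.0473, 0.1699]
tool_rot: [-1.993, 0.422, 1.99]
contact_force: [0.2, 0.4, -4.4]
opening: 0.0192
[ 0.59883367 -0.04723864  0.16977016]
```

View pics/c10.png

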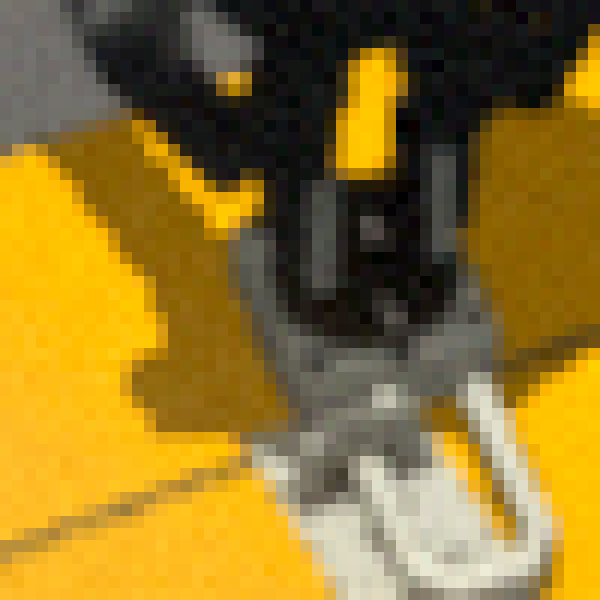

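The tip is now clear of the bar and the force is still only the weight, so I'll retry the lift.

```bash
python3 -m crank '[[[0,0,0.003,0],[0,0,0.006,0],[0,0,0.009,0]]]';python3 -m crank '[[[0,0,0.003,0],[0,0,0.006,0],[0,0,0.009,0]]]';  python3 - <<'E'
from h import *
s,_=get_image('scene')
save(np.clip(cv2.resize(s[185:245,235:295],(600,600),interpolation=3)*1.4,0,255).astype(np.uint8),'c11.png');print(get_obs()['tool_pos'])
E
```

```text
t: 16.75
tool_pos: [0.5984, -0.0472, 0.1787]
tool_rot: [-1.991, 0.422, 1.991]
contact_force: [0.3, 0.0, -3.7]
opening: 0.0189
t: 17.0
tool_pos: [0.5984, -0.0472, 0.1877]
tool_rot: [-1.991, 0.422, 1.991]
contact_force: [0.2, -0.4, -3.9]
opening: 0.0193
[ 0.59880715 -0.04724119  0.18846719]
```

View pics/c11.png

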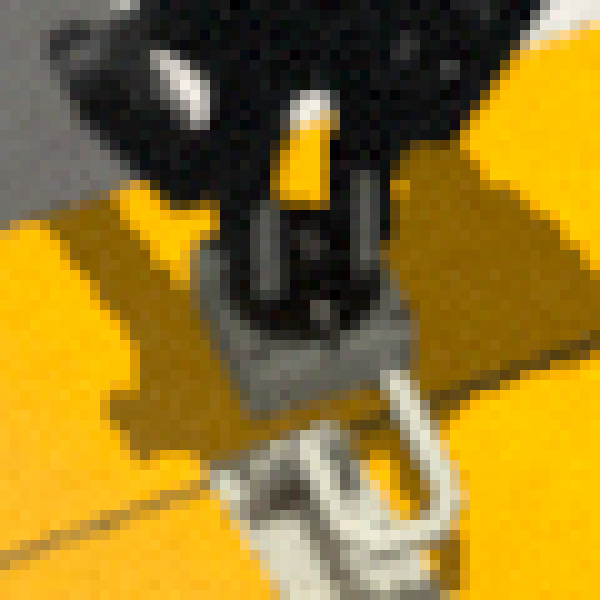

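Free: lifted 18 mm at pure weight. I'll continue to about 100 mm above the chest.

```bash
python3 -m crank '[[[0,0,0.006,0],[0,0,0.014,0],[0,0,0.022,0],[0,0,0.03,0],[0,0,0.038,0]]]';python3 -m crank '[[[0,0,0.008,0],[0,0,0.016,0],[0,0,0.024,0],[0,0,0.03,0],[0,0,0.034,0]]]';python3 -m crank '[[[0,0,0,0],[0,0,0,0],[0,0,0,0],[0,0,0,0],[0,0,0,0]]]'; python3 - <<'E'
from h import *
s,d=get_image('scene')
p=proj('scene',[.599,-.047,.24]);print(p);x,y=int(p[0]),int(p[1])
save(np.clip(cv2.resize(s[y-45:y+45,x-45:x+45],(600,600),interpolation=3)*1.4,0,255).astype(np.uint8),'c12.png');o=get_obs();print(o['tool_pos'],o['contact_force'],o['wrist_torque'])
E
```

```text
t: 17.47
tool_pos: [0.5986, -0.0472, 0.2266]
tool_rot: [-1.992, 0.422, 1.99]
contact_force: [0.3, -0.6, -4.3]
opening: 0.0191
t: 17.88
tool_pos: [0.5987, -0.0472, 0.2605]
tool_rot: [-1.992, 0.422, 1.99]
contact_force: [0.4, -0.6, -4.4]
opening: 0.019
t: 18.3
tool_pos: [0.5981, -0.0471, 0.2584]
tool_rot: [-1.99, 0.422, 1.992]
contact_force: [-0.2, -0.1, -4.6]
opening: 0.0193
[264.37556311 197.96509832]
[ 0.59814451 -0.04711543  0.25858471] [ 0.48715081  0.36082985 -5.2572129 ] [0.02779483 0.00438747 0.03932131]
```

View pics/c12.png

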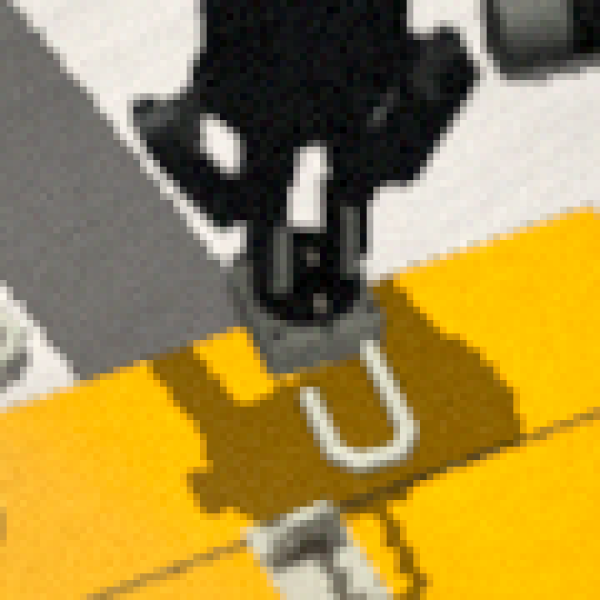

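The lock hangs free and open. Its crown is at about (365,460), its tip at about (312,395), and the gap is still there. One depth check for height, tilt and bystanders before handing in.

```bash
python3 - <<'E'
from h import *
s,d=get_image('scene');c=camera_model('scene')
M=R.from_rotvec(c['attitude']).as_matrix();y0,x0=int(197.96)-45,264-45
def pt(u,v):
    k=c['k1'];p=np.array([(u-c['cx'])/c['fx'],(v-c['cy'])/c['fy']]);x=p.copy()
    for _ in range(20): x=p/(1+k*(x@x))
    u,v=int(round(u)),int(round(v));return c['xyz']+M@(np.array([x[0],x[1],1])*d[v,u])
for n,(a,b) in dict(crown=(360,463),tip=(312,400),longleg=(375,362),case_top_front_L=(278,342),case_front_R=(368,325),crownR=(408,430)).items(): print(n,pt(x0+a/6.667,y0+b/6.667).round(4))
s0=np.load('pics/scene0.npz')['im'];df=(cv2.absdiff(s,s0).max(2)>50).astype(np.uint8);save(df*255,'diff.png')
o=get_obs();print(o['tool_pos'],o['contact_force'],o['dq'].round(3))
E
```

```text
crown [ 0.6678 -0.0816  0.2305]
tip [ 0.6368 -0.0774  0.2383]
longleg [ 0.6406 -0.0477  0.2407]
case_top_front_L [ 0.6092 -0.0694  0.2437]
case_front_R [ 0.625  -0.0364  0.2415]
crownR [ 0.6694 -0.0578  0.2323]
[ 0.59820111 -0.04712868  0.25869564] [ 0.08363065 -0.21014291 -4.86697064] [-0.    -0.001 -0.003 -0.001 -0.     0.002]
```

View pics/diff.png

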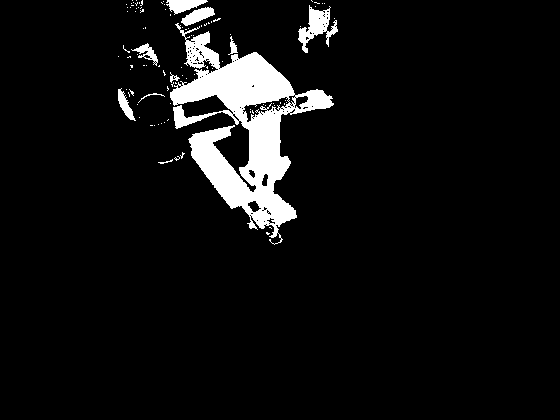

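The depth suggests a nose-down tilt of about 14°, so I'll measure it properly.

```bash
cat > tilt.py <<'E'
from h import *
def cloud(n):
    s,d=get_image(n);c=camera_model(n);K=np.array([[c['fx'],0,c['cx']],[0,c['fy'],c['cy']],[0,0,1]])
    vv,uu=np.mgrid[0:420,0:560];p=np.stack([uu.ravel(),vv.ravel()],1).astype(float)[:,None]
    r=cv2.undistortPoints(p,K,np.array([c['k1'],0,0,0]))[:,0]
    P=np.c_[r,np.ones(len(r))]*d.ravel()[:,None];return s,(P@R.from_rotvec(c['attitude']).as_matrix().T+c['xyz']).reshape(420,560,3)
def tilt(yaw=-23.4):
    s,P=cloud('scene');o=get_obs();tp=o['tool_pos'];a=np.radians(yaw)
    v=P-tp;X=v[...,0]*np.cos(a)+v[...,1]*np.sin(a);Y=-v[...,0]*np.sin(a)+v[...,1]*np.cos(a);Z=v[...,2]
    m=(X>29)*0
    m=(X>.028)&(X<.1)&(abs(Y)<.03)&(P[...,2]>.15+.01)
    A=np.c_[X[m],Y[m],np.ones(m.sum())];f=np.linalg.lstsq(A,Z[m],rcond=None)[0]
    print('n',m.sum(),'X max',X[m].max(),'pitch',np.degrees(np.arctan(f[0])).round(1),'roll',np.degrees(np.arctan(f[1])).round(1),'z at knob axis',f[2].round(4),'tcp',tp.round(4))
    for lo in np.arange(.028,.1,.008):
        k=m&(X>=lo)&(X<lo+.008)
        if k.any(): print(round(lo,3),k.sum(),'Ymean',Y[k].mean().round(4),'Zmax/med',Z[k].max().round(4),np.median(Z[k]).round(4))
    m=(X>.0)&(X<.024)&(abs(Y)<.024)&(abs(Y)>.017)&(Z<.0)&(Z>-.03)
    if m.sum()>5: print('case top pts',m.sum(),'Zmed',np.median(Z[m]))
if __name__=='__main__': tilt()
E
python3 tilt.py
```

```text
n 1262 X max 0.08269497032662836 pitch -79.5 roll -45.3 z at knob axis 0.4078 tcp [ 0.5983 -0.0471  0.2589]
0.028 818 Ymean 0.0014 Zmax/med 0.3136 0.2151
0.036 315 Ymean -0.0054 Zmax/med 0.3083 0.2782
0.044 53 Ymean -0.0141 Zmax/med 0.293 0.2742
0.052 14 Ymean -0.0014 Zmax/med -0.0176 -0.0228
0.06 16 Ymean 0.0033 Zmax/med -0.0177 -0.0224
0.068 24 Ymean -0.0009 Zmax/med -0.0212 -0.0244
0.076 22 Ymean 0.0022 Zmax/med -0.0182 -0.0245
case top pts 63 Zmed -0.01261496131804285
```

```bash
sed -i 's/m=(X>.028)&(X<.1)&(abs(Y)<.03)&(P\[...,2\]>.15+.01)/m=(X>.028)\&(X<.1)\&(abs(Y)<.03)\&(Z<-.005)\&(Z>-.05)/' tilt.py; python3 tilt.py
```

```text
n 115 X max 0.07995915112631763 pitch -6.2 roll 0.8 z at knob axis -0.0171 tcp [ 0.5983 -0.0471  0.259 ]
0.028 7 Ymean 0.0159 Zmax/med -0.0187 -0.0202
0.036 14 Ymean 0.0048 Zmax/med -0.0183 -0.0211
0.044 17 Ymean 0.0004 Zmax/med -0.0169 -0.022
0.052 18 Ymean -0.0005 Zmax/med -0.0197 -0.0232
0.06 15 Ymean 0.003 Zmax/med -0.0203 -0.0242
0.068 24 Ymean 0.0005 Zmax/med -0.0223 -0.0247
0.076 20 Ymean 0.0021 Zmax/med -0.0203 -0.026
case top pts 62 Zmed -0.011324479533418141
```

The fit to 115 shackle points gives pitch -6° and roll 1°, so the single-pixel 14° was edge noise. The crown reaches 80 mm ahead of the axis, against at most 66 mm when shut, so the shackle is open. The case centre is at about z 0.236 and the arm is still, so I'll hand in.

```bash
python3 -c "
from station import *
print(finish_job());o=get_obs();print(o['t'],o['tool_pos'],o['contact_force'],o['opening'])"
```

```text
the job is handed in; nothing more can be done
None
the job is handed in; nothing more can be done
```

I turned the dial to the index, pulled the shackle open, worked its leg out of the staple, and handed in with the open lock held above the chest. The job took about 18.5 s of the 48 s; no verdict is reported.

**Corrections on the way**
- **Dial:** the first 86° turn dragged the case round by about 8° and left the dial about 16° short. I regripped, pressing down with about 12 N, and turned it on; the pointer then read about -22.5° against the case at -23.4°.
- **Shackle:** I pulled about 31 mm until the force rose to about 20 N at the stop, with the lock still lying on the chest.
- **Lift:** on the first lift the leg tip caught under the loop, at about 23 N. I lowered it, pushed about 4 mm further towards the staple, and it then came free at its own weight.

**Last checks**
- **Height:** the lock hangs freely at about 4.5 N, its case centre about 106 mm above the chest top.
- **Shackle:** the crown reaches about 80 mm ahead of the knob axis, where a shut one would reach 66 mm, so it is open.
- **Tilt:** single-pixel depths suggested about 14° nose-down, while the fit over 115 points gave about 6°. I trusted the fit; both are inside the 20° limit.
- **Bystanders:** comparing the scene picture with the one from the start shows changes only at the arm, its shadow and the lock.

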